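# Tap the block down onto its parallels in the vise

### The job

The aluminium block clamped in the blue vise has lifted off the two steel parallels under it: take the nylon tapping block and with its foot gently tap or press the aluminium block down over both parallels until they are pinched tight. Then check by nudging the end of each parallel lightly with the tapping block, first the one on the screw side, then the one at the fixed jaw; neither should slide. Finally stand the tapping block upright on the bench and let go, leaving everything else where it was.

Things in the scene. Friction and masses are not known exactly. Their poses are not given: they have to be found in the camera images.
- vise: blue machine vise. It stands on packing 0 to 6 mm thick; heights here count from its origin, on its underside midway between the jaws; x from the sliding jaw (screw, cross handle; towards the robot) to the fixed jaw, y along the jaws. Steel bed at 45 mm, 110 wide in y. Jaws 100 mm long in y, faces at x = +-31 mm, backs at +-78 mm, tops at 90. Screw and handle reach x = -167 mm, below 40
- work: aluminium block, 60 (x, across the jaws) x 90 (y) x 34 mm high; origin mid underside, axes as the vise's. Starts 2 to 9 mm too high and rocked; moves only up/down and rocks about y, against jaw friction (12 N, less its weight of 3.4 N) that also keeps it where it is left. Seated: underside 70, top 104 mm over the vise origin. Touch it only with the nylon foot; over 45 N marks it
- par_screw: parallel on the screw side: steel bar 8 (x) x 140 (y) x 25 mm high on the vise bed, its middle 26 mm to -x of the vise's; origin mid underside. Its ends stand out 20 mm past the jaws, 15 mm past the bed: nudge an end along y, 50 to 68 mm over the vise origin. Loose it slides under 1 to 2 N; pinched it stands 5 N or more. Nudge with 4 to 6 N (over 3); end within 12 mm of its start, never 15 off
- par_fixed: the same bar at the fixed jaw, its middle 26 mm to +x of the vise's middle
- tapper: tapping block standing on the bench: white nylon foot 36 x 36 x 30 mm high, on it an orange square grip 24 x 24 mm, sides parallel to the foot's, from height 30 to 95 mm; 0.18 kg. Origin mid underside of the foot, z up. Grasp across the grip with the fingertips just above the foot (TCP 52 to 55 mm over the origin): the foot then cannot slip up into the hand
- oil_can: yellow plastic oil bottle with a red cap, 52 mm across, 130 mm tall; origin under its centre
- grease_jar: blue jar with a black lid, 60 mm across, 70 mm tall; origin under its centre
- screwdriver: orange-handled screwdriver lying on the bench; origin under its middle
- hammer: steel hammer lying on the bench (not for this job); origin under its middle
- gauge_case: open blue gauge housing 80 x 130 x 45 mm holding two black gauges; origin under its centre
- lens_plate: black cover plate 70 x 110 x 5 mm lying flat; origin under its centre
- nut: steel nut, 22 mm across, 9 mm high; origin under its centre
- spare_parallel: spare steel parallel 140 x 8 x 32 mm standing on its edge on the bench; origin under its centre
- tap_screw (a point): point on the block's top, 15 mm to the screw side of its middle. 20 to 25 N here and at tap_fixed, in turn, pinches the parallels; friction keeps the pinch (over 3.5 N on each with nothing pressing; weight alone gives 1.7 N). Meet it slowly (under 10 mm/s) and feel: seated it is hard, force climbs some 10 to 20 N per mm, and a fast foot soon strikes 45 N
- tap_fixed (a point): the same point 15 mm to the fixed jaw's side of the block's middle

How it is judged:
By the outcome, as a careful person would: the job done as asked, in the order asked, and still so for the second after the job is handed in, with the robot touching nothing.
It also fails if it takes over 72 s, if anything falls off the work surface, if the arm or the gripper's body presses on something with over 40 N, if the wrist force passes 120 N, or if a joint passes its speed limit or range.

### The arm

A 6-joint arm with a two-finger parallel gripper is mounted at the origin on the work surface. World frame = base frame: x ahead of the robot, y to its left, z up, the work surface at z = 0. Lengths are in m, angles in rad, forces in N, time in s.
With the tool pointing down it reaches from about 0.325 to 0.925 m from the base axis. Payload 3.1 kg.
Tool frame: the origin (TCP) lies between the finger pads, 19 mm behind the fingertips; this is the grasp point; z points along the fingers, y is the line along which they close (so a half turn about z gives the same grasp; the last joint's range is limited). The gripper opens to 85 mm and grips with 20 to 120 N. Pads are 22 mm wide; open, the fingers measure 114 mm over their backs; the gripper's body (76 mm by 85 mm) begins 54 mm behind the grasp point. The pads swing forward as they close: fully open they stand 13 mm farther back than shut.
Start: joints at [1.059, 0.217, 1.613, -0, 1.311, -0.112], TCP at [0.243, 0.576, 0.25] pointing down, gripper open.
Joint ranges: [-2.75, 2.75], [-0.78, 2.1], [0.31, 2.55], [-1.13, 4.27], [0.13, 2.63], [-2.58, 2.58]. Speed limits (rad/s): [2.79, 2.79, 3.14, 3.14, 3.14, 3.14].

### API

Orientations are given as a unit quaternion [w, x, y, z].
In Python, from station import * gives the robot as it stands.
- The arm moves only by the tool step_arm, never from a script. Its argument "increments" is text: rows parted by semicolons, each of 4 numbers parted by spaces: the shift along the tool's x, y, z in mm, then the turn about the tool's z in degrees. In form: tx ty tz yaw; .... A call has 1 to 10 rows; each row shifts and turns the commanded pose from where the row before left it, along the tool's axes as they then stand; what a row does not reach is not made up. A row lasts 1/10 s, in which the tool goes at most 50 mm and 8.59 degrees, less where a joint would pass 70% of its speed; a pose out of reach is approached as far as the arm can. A call is refused whole if a number of a shift passes 50 or a number of a turn 8.59, either way. A call with a gripper value outside its range is refused whole. "grip" is the opening, from 0 (shut) to 1 (fully open), set as the call begins (left out, the last holds). The fingers move at their own pace and stop on an object; "force" is the grip in N (left out, the last holds). Time passes only in rows, so rows that do not move let the fingers close. It gives the time, the measured TCP pose, the force, the opening and the grip force at its end, in the units of the state.
- sense(): the state, without advancing time (a new reading comes with each control period).
- get_image(name): name is "scene" or "side" or "wrist"; returns a dict with "color" (420x560x3 uint8, red, green, blue), "fx", "fy", "cx", "cy" (pixels), "xyz" and "orientation" of the camera in the world; the wrist camera has in their place "tool_from_camera" (4x4, takes a point from camera to tool coordinates, whose origin is the TCP and whose axes are the flange's). Camera axes: x right, y down, z forward; pixel columns grow to the right and rows downward; lengths in m; the calibration is good to about 2 mm. A picture is of the moment at which its call begins: read the wrist's pose just before it. There is no depth.
- finish_job(): hands the job in; it is judged then, once.
The state is a dict: "clock": time; "joint_positions": joint angles; "joint_vel": joint speeds; "joint_efforts": joint torques, N m; "position": TCP position; "ee_rot": TCP orientation; "wrist_force": force on the tool from outside, world axes, zero at the start; "ft_torque": the same for the moment, N m; "gripper_width": finger opening in m; "gripper_force": force on a finger pad.
Only numpy, scipy, OpenCV 4.12 (cv2) and the standard library are available. Lean on these libraries where they do the work, as an engineer would, in place of code of your own. Each camera call takes 0.05 s, during which the arm holds its last target. There are 200 camera calls.

## Working session

There is one attempt and no reset: what is moved stays moved. The work goes in short steps, Python scripts to look and compute and a tool call to move; the robot and the scene stay as the last step left them, time stands still between calls to the robot, and variables do not carry over. Pictures are saved under pics/ and viewed, at most 12 in all, crops included, and the job is handed in when it is done.

Besides the shell and the picture viewer there is one more tool, called after "Call:" in YAML: its name, and indented under it one key for each argument. step_arm: Moves the arm, as the interface text tells. Its arguments: {"type":"object","properties":{"increments":{"type":"string"},"grip":{"type":"number"},"force":{"type":"number"}},"required":["increments"]}

```bash
mkdir -p pics; ls; python3 - <<'E'
from station import *
import cv2
s=sense();print(s)
for n in("scene","side","wrist"):
    im=get_image(n)
    cv2.imwrite(f"pics/{n}0.png",cv2.cvtColor(im["color"],cv2.COLOR_RGB2BGR))
    print(n,{k:v for k,v in im.items() if k!="color"})
E
```

```text
pics
{'clock': 0.0, 'joint_positions': array([ 1.05878258e+00,  2.17770296e-01,  1.61495266e+00,  3.56708571e-05,
        1.31128707e+00, -1.12163432e-01]), 'joint_vel': array([-0.00105408, -0.00087613, -0.00041943,  0.00045751,  0.00144666,
       -0.00157662]), 'joint_efforts': array([ 4.50892639e-04, -3.96841049e+01, -3.03857839e+01, -1.83051079e-04,
        9.91917739e-03,  3.53449195e-05]), 'position': array([0.24286663, 0.57503937, 0.24864853]), 'ee_rot': array([-3.87523072e-04,  1.98600340e-01,  9.80079815e-01, -1.14500657e-03]), 'wrist_force': array([-0.17995408, -0.15049166,  0.19439711]), 'ft_torque': array([-0.05092904,  0.01721313, -0.00879192]), 'gripper_force': 0.0, 'gripper_width': 0.08548317978249415}
scene {'fx': 456.00418330073364, 'fy': 456.00418330073364, 'cx': 273.40383959883644, 'cy': 208.46493255629565, 'xyz': array([1.36464894, 0.16239976, 0.75851015]), 'orientation': array([-0.26719816,  0.57483533,  0.6949174 , -0.33949859])}
side {'fx': 477.5417545714268, 'fy': 477.5417545714268, 'cx': 279.43908424419243, 'cy': 217.05791683599813, 'xyz': array([ 0.32421111, -0.73449328,  0.97006176]), 'orientation': array([-0.34330995,  0.92765554, -0.1376457 ,  0.05145029])}
wrist {'fx': 332.65922560617804, 'fy': 332.65922560617804, 'cx': 281.6793320388016, 'cy': 210.0662754535312, 'tool_from_camera': array([[ 5.60174454e-04, -9.49515490e-01, -3.13719654e-01,
         7.96413410e-02],
       [ 9.99999072e-01,  1.42292632e-04,  1.35491950e-03,
        -4.28314598e-04],
       [-1.24187706e-03, -3.13720121e-01,  9.49514688e-01,
        -1.23902036e-01],
       [ 0.00000000e+00,  0.00000000e+00,  0.00000000e+00,
         1.00000000e+00]])}
```

View pics/scene0.png

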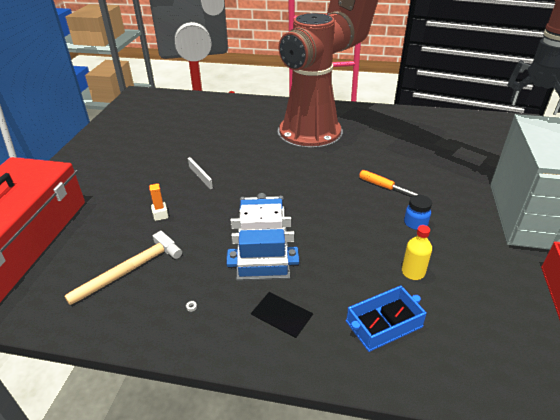

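View pics/side0.png

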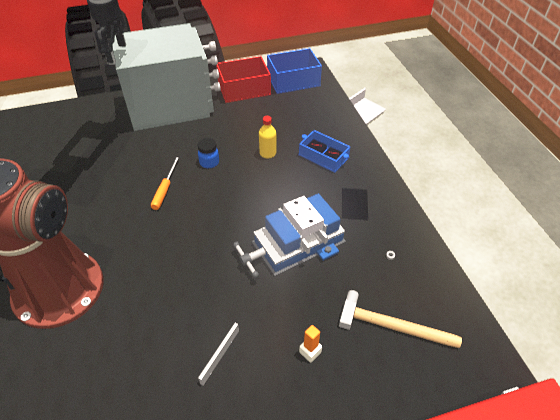

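The scene view shows the vise near (262,237) and the tapper near (158,203). In the side view the vise is near (295,235) and the tapper near (311,345). I'll enlarge both.

```bash
python3 - <<'E'
import cv2,numpy as np
a=cv2.imread("pics/scene0.png");b=cv2.imread("pics/side0.png")
def c(im,x,y,w,h,k):return cv2.resize(im[y:y+h,x:x+w],None,fx=k,fy=k,interpolation=cv2.INTER_CUBIC)
# scene vise 220..310,185..285 x6 (540x600); 
cv2.imwrite("pics/c1.png",c(a,215,185,100,100,6))
cv2.imwrite("pics/c2.png",c(b,230,180,130,100,6))
t=np.hstack([c(a,140,175,40,50,10),c(b,292,318,40,50,10)])
cv2.imwrite("pics/c3.png",t)
E
```

```text
(no output)
```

View pics/c1.png

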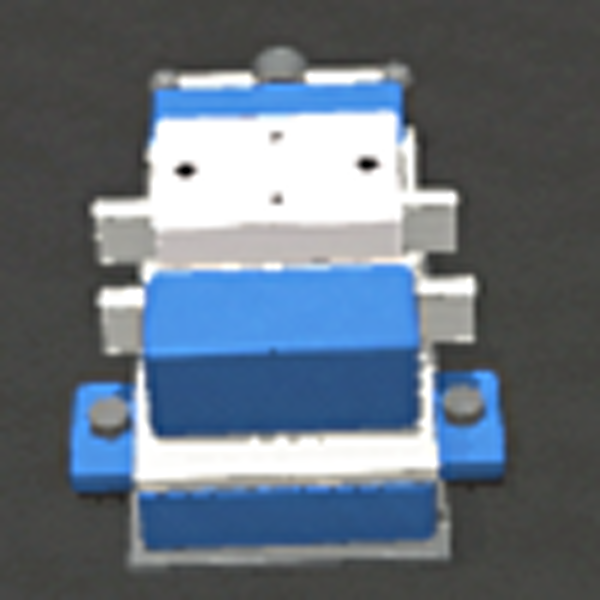

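View pics/c2.png

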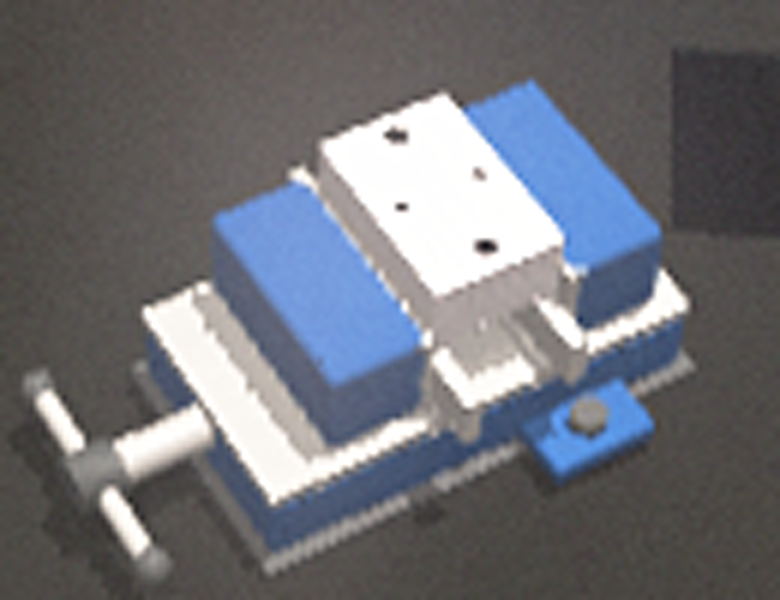

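View pics/c3.png

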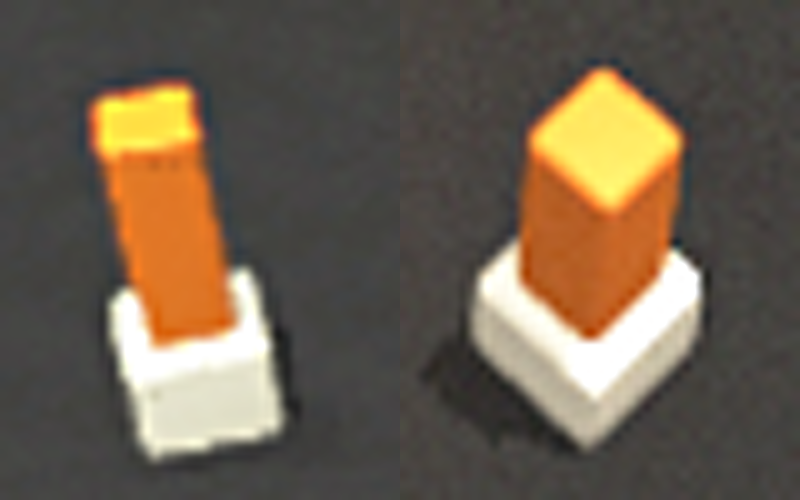

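```bash
cat > h.py <<'E'
import numpy as np
from scipy.spatial.transform import Rotation as R
from scipy.optimize import least_squares
C={'scene':(456.004,273.404,208.465,[1.36464894,0.16239976,0.75851015],[-0.26719816,0.57483533,0.6949174,-0.33949859]),
'side':(477.5418,279.439,217.058,[0.32421111,-0.73449328,0.97006176],[-0.34330995,0.92765554,-0.1376457,0.05145029])}
def rq(q):return R.from_quat([q[1],q[2],q[3],q[0]])
def proj(n,P):
    f,cx,cy,t,q=C[n];p=rq(q).inv().apply(np.atleast_2d(P)-t);return np.c_[f*p[:,0]/p[:,2]+cx,f*p[:,1]/p[:,2]+cy]
def world(q,P):
    c,s=np.cos(q[3]),np.sin(q[3]);return np.array(P)*1e-3@np.array([[c,s,0],[-s,c,0],[0,0,1]])+q[:3]
def fit(obs,q0,free):
    def e(v):
        q=np.array(q0,float);q[free]=v
        return np.concatenate([(proj(n,world(q,[P]))-p).ravel() for n,P,p in obs])
    r=least_squares(e,np.array(q0,float)[free],loss='soft_l1');q=np.array(q0,float);q[free]=r.x
    return q,e(r.x).reshape(-1,2)
E
cat > f.py <<'E'
from h import *
a=lambda u,v:np.array([215+(u+.5)/6-.5,185+(v+.5)/6-.5])
b=lambda u,v:np.array([230+(u+.5)/6-.5,180+(v+.5)/6-.5])
S='scene';D='side'
o=[(S,(31,-50,90),a(150,268)),(S,(31,50,90),a(413,265)),(S,(78,-50,90),a(148,353)),(S,(78,50,90),a(417,346)),
(S,(30,70,70),a(475,290)),(S,(30,-70,70),a(100,303)),(S,(-22,-70,70),a(95,213)),(S,(-22,70,70),a(457,203)),
(D,(-78,50,90),b(213,217)),(D,(-31,-50,90),b(421,345)),(D,(-78,-50,90),b(330,388)),(D,(78,50,90),b(533,83)),(D,(78,-50,90),b(660,237)),(D,(31,-50,90),b(580,275))]
q,e=fit(o,[.6,0,0.003,0],[0,1,2,3]);print('vise',q,np.round(e,1).tolist())
for n,u in((S,a(275,135)),(S,a(277,200)),(D,b(402,207)),(D,b(479,174))):pass
for P in((-15,0,104),(15,0,104)):
    print(P,world(q,[P]),[(n,proj(n,world(q,[P]))) for n in C], a(275,135),a(277,200),b(402,207),b(479,174))
s=lambda u,v:np.array([140+(u+.5)/10-.5,175+(v+.5)/10-.5])
d=lambda u,v:np.array([292+(u-400+.5)/10-.5,318+(v+.5)/10-.5])
o=[(S,(-12,-12,95),s(92,103)),(S,(-12,12,95),s(190,87)),(S,(12,12,95),s(202,140)),(S,(12,-12,95),s(107,155)),
(S,(18,-18,30),s(130,385)),(S,(18,18,30),s(270,350)),(S,(-18,18,30),s(248,270)),(S,(-18,-18,30),s(110,300)),(S,(18,-18,0),s(152,458)),(S,(18,18,0),s(283,432)),
(D,(12,12,95),d(605,70)),(D,(12,-12,95),d(683,140)),(D,(-12,-12,95),d(612,212)),(D,(-12,12,95),d(530,138)),
(D,(-18,18,30),d(475,290)),(D,(-18,-18,30),d(597,395)),(D,(18,-18,30),d(700,275)),(D,(-18,18,0),d(475,335)),(D,(-18,-18,0),d(590,447)),(D,(18,-18,0),d(700,320))]
q,e=fit(o,[.5,-.2,0,0],[0,1,2,3]);print('tap',q,np.round(e,1).tolist())
q,e=fit(o,[.5,-.2,0,0],[0,1,3]);print('tap',q)
E
python3 f.py
```

```text
vise [ 0.59674491 -0.03163347  0.00190414  0.22065964] [[-0.5, -0.5], [0.8, -1.3], [-1.0, -0.1], [1.0, -0.3], [-0.7, 0.7], [-0.5, 0.3], [1.4, 0.3], [1.1, 0.2], [-0.8, 0.2], [2.5, -0.4], [0.2, 0.3], [0.0, -0.4], [1.2, 0.1], [-1.8, 1.2]]
(-15, 0, 104) [[ 0.58210861 -0.03491657  0.10590414]] [('scene', array([[261.34830551, 210.11557461]])), ('side', array([[297.26420588, 216.116318  ]]))] [260.41666667 207.08333333] [260.75       217.91666667] [296.58333333 214.08333333] [309.41666667 208.58333333]
(15, 0, 104) [[ 0.6113812  -0.02835038  0.10590414]] [('scene', array([[261.38058968, 218.60205031]])), ('side', array([[307.95065969, 211.46965361]]))] [260.41666667 207.08333333] [260.75       217.91666667] [296.58333333 214.08333333] [309.41666667 208.58333333]
tap [ 0.51986215 -0.32303918 -0.002747    0.50942286] [[0.4, -0.2], [0.3, -0.5], [0.2, -0.5], [-0.1, -0.1], [0.3, -0.8], [0.5, -0.2], [0.8, -0.3], [0.8, -0.5], [0.2, 0.9], [1.1, 0.5], [0.1, -0.9], [1.2, -0.4], [0.5, 0.4], [-0.3, 0.1], [-0.1, -0.6], [0.5, 0.2], [1.5, 0.5], [-0.5, 1.1], [0.5, 1.0], [0.5, 2.2]]
tap [ 0.51988245 -0.32334251  0.          0.50974631]
```

```bash
cat >> h.py <<'E'
def rows(s,tgt,yaw_deg,n,m=0):
    """world target, tool-y world angle (deg); n rows, yaw spread over the first m"""
    M=rq(s['ee_rot']).as_matrix();ty=np.degrees(np.arctan2(M[1,1],M[0,1]))
    dy=(yaw_deg-ty+90)%180-90
    d=(np.array(tgt)-s['position'])*1e3/n;out=[]
    print('toolY',round(ty,2),'dyaw world',round(dy,2))
    for i in range(n):
        a=np.radians(ty);Y=np.array([np.cos(a),np.sin(a),0]);Z=np.array([0,0,-1]);X=np.cross(Y,Z)
        t=-dy/m if i<m else 0
        out.append(f"{d@X:.1f} {d@Y:.1f} {d@Z:.1f} {t:.2f}")
        ty-=t
    print('; '.join(out))
E
sed -i "s/^q,e=fit(o,\[.6,0/o=[k for k in o if abs(k[1][0])!=31]\n&/" f.py; python3 f.py | grep vise; python3 - <<'E'
from h import *
from station import *
s=sense();rows(s,[.52+.0,-.323,.2],29.2,22,10)
E
```

```text
vise [ 0.59646748 -0.03187568  0.00221907  0.22245944] [[-1.0, -0.3], [1.0, -0.6], [-0.7, 0.4], [-0.6, 0.2], [1.3, 0.2], [1.0, 0.0], [-0.9, 0.3], [0.2, 0.3], [-0.1, -0.4], [1.2, 0.1]]
toolY 67.09 dyaw world -37.89
-27.5 -32.7 2.2 3.79; -29.6 -30.8 2.2 3.79; -31.6 -28.8 2.2 3.79; -33.4 -26.6 2.2 3.79; -35.1 -24.4 2.2 3.79; -36.6 -22.0 2.2 3.79; -38.0 -19.5 2.2 3.79; -39.2 -17.0 2.2 3.79; -40.2 -14.4 2.2 3.79; -41.1 -11.7 2.2 3.79; -41.8 -8.9 2.2 0.00; -41.8 -8.9 2.2 0.00; -41.8 -8.9 2.2 0.00; -41.8 -8.9 2.2 0.00; -41.8 -8.9 2.2 0.00; -41.8 -8.9 2.2 0.00; -41.8 -8.9 2.2 0.00; -41.8 -8.9 2.2 0.00; -41.8 -8.9 2.2 0.00; -41.8 -8.9 2.2 0.00; -41.8 -8.9 2.2 0.00; -41.8 -8.9 2.2 0.00
```

Call:
step_arm:
  increments: "-27.5 -32.7 2 3.8; -29.6 -30.8 2 3.8; -31.6 -28.8 2 3.8; -33.4 -26.6 2 3.8; -35.1 -24.4 2 3.8; -36.6 -22 2 3.8; -38 -19.5 2 3.8; -39.2 -17 2 3.8; -40.2 -14.4 2 3.8; -41.1 -11.7 2 3.7"
  grip: 0.8
  force: 90

```text
clock: 1.15
position: [0.3688, 0.1658, 0.2298]
ee_rot: [0.0, 0.507, 0.862, 0.0]
wrist_force: [0.7, -0.7, 0.1]
gripper_width: 0.0683
gripper_force: 0.0
```

Call:
step_arm:
  increments: "-42 -9 2 0; -42 -9 2 0; -42 -9 2 0; -42 -9 2 0; -42 -9 2 0; -42 -9 2 0; -42 -9 2 0; -42 -9 2 0; -42 -9 2 0; -42 -9 2 0"

```text
clock: 2.15
position: [0.4952, -0.2449, 0.2096]
ee_rot: [-0.0, 0.506, 0.862, 0.0]
wrist_force: [0.5, -0.1, 1.2]
gripper_width: 0.0685
gripper_force: 0.0
```

Call:
step_arm:
  increments: "-42 -9 2 0; -30 -6 2 0; 0 0 0 0; 0 0 0 0"

```text
clock: 2.55
position: [0.5167, -0.3134, 0.2052]
ee_rot: [-0.001, 0.507, 0.862, 0.0]
wrist_force: [-0.3, 0.1, 0.4]
gripper_width: 0.0683
gripper_force: 0.0
```

```bash
python3 - <<'E'
from h import *
from station import *
import cv2
s=sense();print(s['position'],s['ee_rot'],s['clock'],s['wrist_force'],s['gripper_width'])
im=get_image('wrist');c=cv2.cvtColor(im['color'],cv2.COLOR_RGB2BGR);cv2.imwrite('pics/w1.png',c)
T=im['tool_from_camera'];M=rq(s['ee_rot']).as_matrix()
def pw(P):
    p=T[:3,:3].T@((M.T@(np.atleast_2d(P)-s['position']).T)-T[:3,3:])
    return (im['fx']*p[0]/p[2]+im['cx'],im['fy']*p[1]/p[2]+im['cy'])
q=np.array([.5199,-.3233,0,.5097])
for P in ((-12,-12,95),(-12,12,95),(12,12,95),(12,-12,95),(18,18,30),(18,-18,30),(-18,18,30),(-18,-18,30)):
    print(P,np.round(np.ravel(pw(world(q,[P]))),1))
rows(s,[.5199,-.3233,.12],29.2,4,1)
np.save('w1.npy',np.r_[s['position'],s['ee_rot']])
E
```

```text
[ 0.51666366 -0.31340194  0.20517789] [-9.86554049e-04  5.06602785e-01  8.62178944e-01  3.36556934e-04] 2.55 [-0.31035992  0.05585954  0.37867277] 0.06830064749696661
(-12, -12, 95) [262.8 241. ]
(-12, 12, 95) [262.2 211.2]
(12, 12, 95) [294.5 211.2]
(12, -12, 95) [294.2 241. ]
(18, 18, 30) [298.5 182.8]
(18, -18, 30) [297.9 219.6]
(-18, 18, 30) [259.4 182.9]
(-18, -18, 30) [260.2 219.7]
toolY 29.12 dyaw world 0.08
-2.6 -0.5 21.3 -0.08; -2.6 -0.5 21.3 0.00; -2.6 -0.5 21.3 0.00; -2.6 -0.5 21.3 0.00
```

View pics/w1.png

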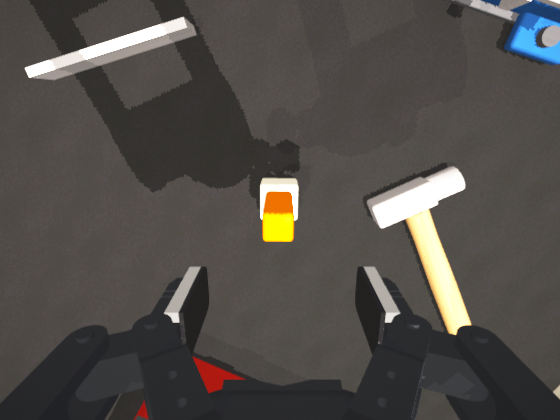

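The wrist view shows the tapper at (278,215), with its grip top at columns 263–294, which matches the fit within about 1 mm. I'll descend and grasp.

Call:
step_arm:
  increments: "-5.2 -1 15 0; -5.2 -1 25 0; 0 0 30 0; 0 0 30 0; 0 0 25 0; 0 0 17 0; 0 0 10 0; 0 0 0 0"

```text
clock: 3.4
position: [0.5195, -0.3222, 0.0523]
ee_rot: [-0.002, 0.506, 0.863, 0.0]
wrist_force: [-0.4, 0.4, 0.4]
gripper_width: 0.0684
gripper_force: 0.0
```

Call:
step_arm:
  increments: "0 0 0 0; 0 0 0 0; 0 0 0 0; 0 0 0 0; 0 0 0 0; 0 0 0 0"
  grip: 0
  force: 90

```text
clock: 4.0
position: [0.5216, -0.3244, 0.0557]
ee_rot: [0.002, 0.506, 0.862, -0.0]
wrist_force: [0.5, -0.2, 6.7]
gripper_width: 0.0232
gripper_force: 88.6
```

```bash
python3 - <<'E'
from h import *
from station import *
s=sense();print(s)
V=[.5965,-.0319,.0022,.2225]
rows(s,[s['position'][0],s['position'][1],.22],12.75,3,2)
s['position'][2]=.22
M=R.from_euler('z',-16.4,degrees=True)*rq(s['ee_rot']);q=M.as_quat();s['ee_rot']=[q[3],*q[:3]]
rows(s,world(V,[(-15,0,0)])[0]+[0,0,.1851],12.75,10)
E
```

```text
{'clock': 4.0, 'joint_positions': array([-6.70528549e-01,  4.20647177e-01,  1.75527486e+00,  3.63697512e-05,
        9.62459828e-01, -1.17993795e+00]), 'joint_vel': array([ 1.02725411e-03, -1.88483118e-03, -9.68839955e-04, -9.87457766e-04,
        1.49252978e-03, -5.10002450e-05]), 'joint_efforts': array([ 1.12701317e-01, -3.86514080e+01, -2.22572958e+01, -1.08532156e-02,
       -5.29013621e-02,  4.28038518e-03]), 'position': array([ 0.52163365, -0.32436105,  0.05572686]), 'ee_rot': array([ 1.59180536e-03,  5.06139833e-01,  8.62449936e-01, -2.08966083e-04]), 'wrist_force': array([ 0.48694134, -0.24383359,  6.69734225]), 'ft_torque': array([ 0.01595451, -0.00599286, -0.01241645]), 'gripper_force': 88.60973954200745, 'gripper_width': 0.023177406449713313}
toolY 29.19 dyaw world -16.44
0.0 0.0 -54.8 8.22; 0.0 0.0 -54.8 8.22; 0.0 0.0 -54.8 0.00
toolY 12.79 dyaw world -0.04
26.9 12.3 3.3 0.00; 26.9 12.3 3.3 0.00; 26.9 12.3 3.3 0.00; 26.9 12.3 3.3 0.00; 26.9 12.3 3.3 0.00; 26.9 12.3 3.3 0.00; 26.9 12.3 3.3 0.00; 26.9 12.3 3.3 0.00; 26.9 12.3 3.3 0.00; 26.9 12.3 3.3 0.00
```

Call:
step_arm:
  increments: "0 0 -15 0; 0 0 -40 8.2; 0 0 -50 8.2; 0 0 -40 0; 0 0 -15 0; 0 0 0 0"

```text
clock: 4.6
position: [0.5217, -0.3243, 0.2171]
ee_rot: [0.003, 0.624, 0.782, 0.0]
wrist_force: [-0.2, 0.1, -2.0]
gripper_width: 0.0229
gripper_force: 88.3
```

```bash
python3 - <<'E'
from h import *
from station import *
import cv2
s=sense();print(s['position'],s['wrist_force'],s['gripper_width'],s['gripper_force'])
c=cv2.cvtColor(get_image('wrist')['color'],cv2.COLOR_RGB2BGR);d=cv2.cvtColor(get_image('side')['color'],cv2.COLOR_RGB2BGR)
cv2.imwrite('pics/w2.png',np.hstack([c,d[150:430,180:420].copy() if 0 else cv2.resize(d[180:390,240:360],(240,420))]))
V=[.5965,-.0319,.0022,.2225]
rows(s,world(V,[(-15,0,0)])[0]+[0,0,.185],12.75,10)
E
```

```text
[ 0.52174138 -0.32431881  0.21713388] [-0.22565153  0.05468317 -2.02940777] 0.022865114490839653 88.30379247665405
toolY 12.81 dyaw world -0.06
26.9 12.3 3.0 0.00; 26.9 12.3 3.0 0.00; 26.9 12.3 3.0 0.00; 26.9 12.3 3.0 0.00; 26.9 12.3 3.0 0.00; 26.9 12.3 3.0 0.00; 26.9 12.3 3.0 0.00; 26.9 12.3 3.0 0.00; 26.9 12.3 3.0 0.00; 26.9 12.3 3.0 0.00
```

View pics/w2.png

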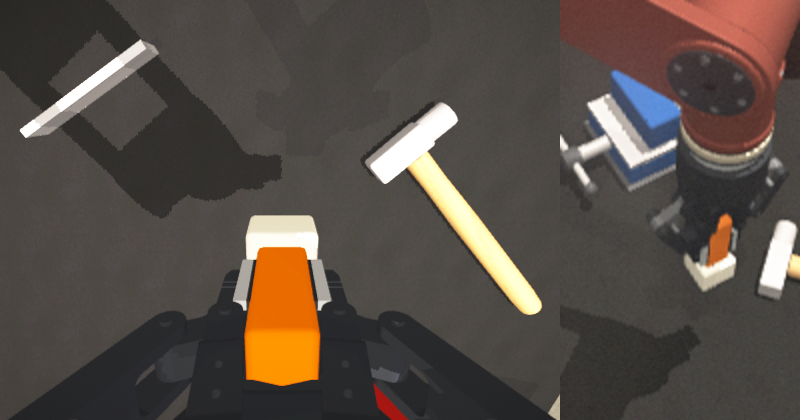

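Tapper held squarely: the foot is at (282,235) with fingers on both sides of the grip. Next I move it above the vise and look to refine the vise pose.

Call:
step_arm:
  increments: "15 7 0 0; 27 12.3 0 0; 27 12.3 2 0; 27 12.3 2 0; 27 12.3 2 0; 27 12.3 2 0; 27 12.3 2 0; 27 12.3 2 0; 27 12.3 2 0; 25 12 2 0"

```text
clock: 5.7
position: [0.5762, -0.0448, 0.1945]
ee_rot: [-0.003, 0.624, 0.782, -0.001]
wrist_force: [0.1, -1.1, -1.8]
gripper_width: 0.023
gripper_force: 88.3
```

Call:
step_arm:
  increments: "13 6 0 0; 0 0 0 0; 0 0 0 0"

```text
clock: 6.0
position: [0.5805, -0.0338, 0.1969]
ee_rot: [-0.001, 0.624, 0.782, -0.001]
wrist_force: [0.0, -0.5, -2.2]
gripper_width: 0.023
gripper_force: 88.3
```

```bash
python3 - <<'E'
from h import *
from station import *
import cv2
s=sense();print(s['position'],s['ee_rot'],s['clock'],s['wrist_force'],s['ft_torque'])
im=get_image('wrist');c=cv2.cvtColor(im['color'],cv2.COLOR_RGB2BGR)
cv2.imwrite('pics/w3.png',cv2.resize(c,(800,600),interpolation=cv2.INTER_CUBIC))
np.save('w3.npy',np.r_[s['position'],s['ee_rot']])
E
```

```text
[ 0.58050777 -0.03380872  0.19688697] [-6.93569717e-04  6.23600093e-01  7.81742702e-01 -8.89018533e-04] 6.0 [ 0.03967392 -0.52821222 -2.17425546] [ 0.04663614 -0.02231737  0.0441447 ]
```

View pics/w3.png

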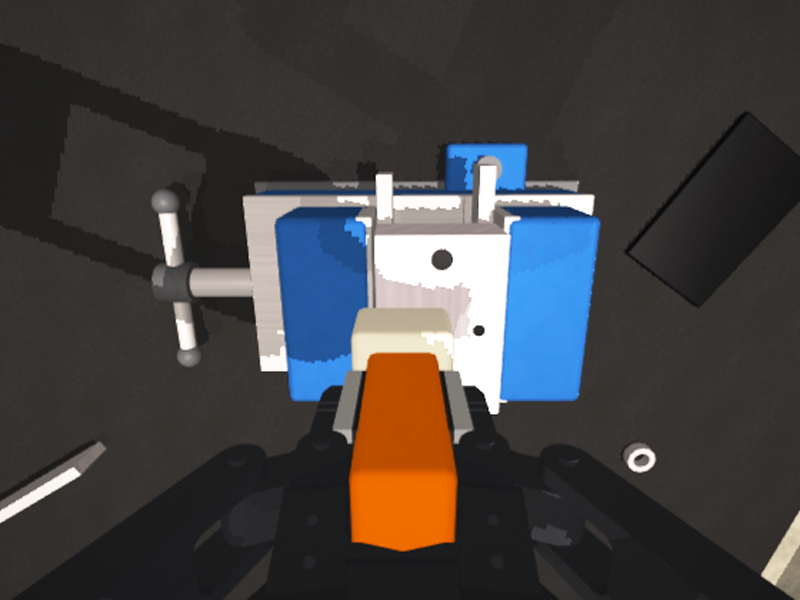

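The wrist view shows the jaw outer corners near (277,220), (290,400), (599,220) and (579,400), and the +y bar ends at (384,174) and (488,166). I'll fit the vise pose to these.

```bash
cat > g.py <<'E'
from h import *
import cv2
T=np.array([[5.60174454e-04,-9.49515490e-01,-3.13719654e-01,7.96413410e-02],[9.99999072e-01,1.42292632e-04,1.35491950e-03,-4.28314598e-04],[-1.24187706e-03,-3.13720121e-01,9.49514688e-01,-1.23902036e-01]])
w=np.load('w3.npy');M=rq(w[3:]).as_matrix()
RC=M@T[:,:3];tc=M@T[:,3]+w[:3];q=R.from_matrix(RC).as_quat()
C['wrist']=(332.659,281.679,210.066,tc,[q[3],*q[:3]])
k=lambda u,v:np.array([(u+.5)/(10/7)-.5,(v+.5)/(10/7)-.5])
W='wrist'
o=[(W,(-78,50,90),k(277,220)),(W,(-78,-50,90),k(290,400)),(W,(78,50,90),k(599,220)),(W,(78,-50,90),k(579,400)),
(W,(-30,70,70),k(376,174)),(W,(-22,70,70),k(392,174)),(W,(22,70,70),k(480,166)),(W,(30,70,70),k(496,166))]
for z,fr in((.0022,[0,1,3]),(0,[0,1,2,3])):
    V,e=fit(o,[.6,-.03,z,.22],fr);print(V,np.round(e,1).tolist())
E
python3 g.py
sed -i 's/^print.*//' f.py; python3 - <<'E'
import io,contextlib,sys
sys.path.insert(0,'.')
with contextlib.redirect_stdout(io.StringIO()):
    from f import o as _; import f
    import g
from h import *
S='scene';D='side';a,b=f.a,f.b
oo=[(S,(78,-50,90),a(148,353)),(S,(78,50,90),a(417,346)),(D,(-78,50,90),b(213,217)),(D,(-78,-50,90),b(330,388)),(D,(78,50,90),b(533,83)),(D,(78,-50,90),b(660,237))]+g.o[:4]
V,e=fit(oo,[.6,-.03,0,.22],[0,1,2,3]);print(V,np.round(e,1).tolist())
E
```

```text
[ 0.59796875 -0.03409562  0.0022      0.23223362] [[-1.2, -0.8], [1.4, 1.9], [1.4, -2.5], [-0.5, 0.7], [0.3, -1.0], [0.2, -1.1], [-0.5, 4.0], [-0.6, 3.9]]
[ 0.59810665 -0.03435497  0.00088837  0.23171629] [[-0.6, -0.7], [1.9, 1.3], [0.7, -2.3], [-1.0, 0.2], [0.6, -0.8], [0.4, -0.8], [-0.6, 4.3], [-0.8, 4.2]]
[ 0.59763978 -0.03395162  0.0016423   0.22630246] [[-1.9, 0.2], [0.1, -0.2], [-0.2, 1.1], [1.1, 1.1], [0.5, 0.2], [1.9, 0.6], [-1.1, -1.9], [0.8, 0.8], [1.0, -2.3], [-1.5, 0.6]]
```

```bash
python3 - <<'E'
from h import *
from station import *
V=[.5977,-.034,.0016,.227]
rows(sense(),world(V,[(-15,0,0)])[0]+[0,0,.181],13.0,3,1)
E
```

```text
toolY 12.78 dyaw world 0.22
-1.1 0.6 4.9 -0.22; -1.1 0.5 4.9 0.00; -1.1 0.5 4.9 0.00
```

Call:
step_arm:
  increments: "-1.1 0.5 5 -0.2; -1.1 0.5 5 0; -1.1 0.6 5 0; 0 0 1 0; 0 0 1 0; 0 0 1 0; 0 0 0 0"

```text
clock: 6.75
position: [0.5836, -0.0365, 0.18]
ee_rot: [0.0, 0.623, 0.783, 0.0]
wrist_force: [0.5, -0.3, -1.8]
gripper_width: 0.023
gripper_force: 88.3
```

Call:
step_arm:
  increments: "0 0 0.8 0; 0 0 0.8 0; 0 0 0.8 0; 0 0 0.8 0; 0 0 0.8 0"

```text
clock: 7.25
position: [0.5836, -0.0366, 0.176]
ee_rot: [0.0, 0.623, 0.783, -0.0]
wrist_force: [-0.4, 0.1, -1.0]
gripper_width: 0.0228
gripper_force: 88.3
```

Call:
step_arm:
  increments: "0 0 0.8 0; 0 0 0.8 0; 0 0 0.8 0; 0 0 0.8 0"

```text
clock: 7.65
position: [0.5836, -0.0366, 0.1727]
ee_rot: [-0.0, 0.623, 0.783, -0.0]
wrist_force: [-0.5, -0.7, -1.4]
gripper_width: 0.023
gripper_force: 88.3
```

Call:
step_arm:
  increments: "0 0 0.8 0; 0 0 0.8 0; 0 0 0.8 0"

```text
clock: 7.95
position: [0.5835, -0.0366, 0.1708]
ee_rot: [-0.0, 0.623, 0.783, -0.0]
wrist_force: [-2.6, 0.4, 3.9]
gripper_width: 0.0232
gripper_force: 88.8
```

Call:
step_arm:
  increments: "0 0 0.8 0; 0 0 0.8 0"

```text
clock: 8.15
position: [0.5834, -0.0367, 0.1702]
ee_rot: [-0.0, 0.623, 0.783, -0.0]
wrist_force: [-4.5, 0.2, 7.6]
gripper_width: 0.023
gripper_force: 89.3
```

Call:
step_arm:
  increments: "0 0 0.8 0; 0 0 0.8 0"

```text
clock: 8.35
position: [0.5836, -0.0368, 0.1689]
ee_rot: [0.0, 0.623, 0.783, -0.0]
wrist_force: [-3.3, 0.6, 7.7]
gripper_width: 0.023
gripper_force: 89.2
```

Call:
step_arm:
  increments: "0 0 0.8 0; 0 0 0.8 0"

```text
clock: 8.55
position: [0.5836, -0.0368, 0.1673]
ee_rot: [0.0, 0.623, 0.783, -0.0]
wrist_force: [-4.3, 0.4, 7.0]
gripper_width: 0.0231
gripper_force: 89.2
```

Call:
step_arm:
  increments: "0 0 0.8 0; 0 0 0.8 0"

```text
clock: 8.75
position: [0.5836, -0.0367, 0.1657]
ee_rot: [0.0, 0.623, 0.783, -0.0]
wrist_force: [-4.5, 0.5, 7.3]
gripper_width: 0.0231
gripper_force: 89.2
```

Call:
step_arm:
  increments: "0 0 0.8 0; 0 0 0.8 0"

```text
clock: 8.95
position: [0.5837, -0.0368, 0.1651]
ee_rot: [-0.0, 0.622, 0.783, -0.0]
wrist_force: [-7.2, 1.1, 14.4]
gripper_width: 0.0233
gripper_force: 89.8
```

Call:
step_arm:
  increments: "0 0 0.8 0; 0 0 0.8 0"

```text
clock: 9.15
position: [0.5837, -0.0368, 0.165]
ee_rot: [-0.0, 0.622, 0.783, -0.0]
wrist_force: [-10.3, 0.1, 21.0]
gripper_width: 0.0231
gripper_force: 90.7
```

Call:
step_arm:
  increments: "0 0 0.5 0; 0 0 0.5 0"

```text
clock: 9.35
position: [0.5837, -0.0368, 0.165]
ee_rot: [-0.0, 0.622, 0.783, -0.001]
wrist_force: [-11.6, 0.7, 22.8]
gripper_width: 0.0232
gripper_force: 91.2
```

Call:
step_arm:
  increments: "0 0 -4 0; 0 0 -6 0; 0 0 -6 0; 0 10 0 0; 0 10 0 0; 0 10 0 0; 0 0 1 0; 0 0 1 0; 0 0 0.8 0; 0 0 0 0"

```text
clock: 10.35
position: [0.6122, -0.0299, 0.1725]
ee_rot: [-0.001, 0.623, 0.783, -0.0]
wrist_force: [-0.2, 1.0, -1.5]
gripper_width: 0.023
gripper_force: 88.3
```

Call:
step_arm:
  increments: "0 0 0.8 0; 0 0 0.8 0; 0 0 0.8 0"

```text
clock: 10.65
position: [0.6127, -0.0299, 0.1707]
ee_rot: [0.0, 0.623, 0.783, 0.0]
wrist_force: [0.1, 0.3, -0.9]
gripper_width: 0.0229
gripper_force: 88.3
```

Call:
step_arm:
  increments: "0 0 0.8 0; 0 0 0.8 0; 0 0 0.8 0"

```text
clock: 10.95
position: [0.6128, -0.0299, 0.1682]
ee_rot: [0.0, 0.623, 0.783, 0.0]
wrist_force: [-0.3, -0.0, -1.1]
gripper_width: 0.0229
gripper_force: 88.3
```

Call:
step_arm:
  increments: "0 0 0.8 0; 0 0 0.8 0; 0 0 0.8 0"

```text
clock: 11.25
position: [0.6128, -0.0298, 0.1657]
ee_rot: [-0.0, 0.623, 0.783, -0.0]
wrist_force: [-1.1, 0.5, -2.2]
gripper_width: 0.0235
gripper_force: 88.3
```

Call:
step_arm:
  increments: "0 0 0.8 0; 0 0 0.8 0"

```text
clock: 11.45
position: [0.6129, -0.0298, 0.165]
ee_rot: [-0.0, 0.623, 0.783, -0.0]
wrist_force: [-1.9, 0.6, 5.5]
gripper_width: 0.0228
gripper_force: 89.0
```

Call:
step_arm:
  increments: "0 0 0.8 0; 0 0 0.8 0"

```text
clock: 11.65
position: [0.613, -0.0298, 0.1649]
ee_rot: [-0.0, 0.623, 0.783, -0.0]
wrist_force: [-6.1, 1.4, 11.6]
gripper_width: 0.0232
gripper_force: 89.8
```

Call:
step_arm:
  increments: "0 0 0.8 0; 0 0 0.8 0"

```text
clock: 11.85
position: [0.6131, -0.0298, 0.1649]
ee_rot: [0.0, 0.622, 0.783, -0.0]
wrist_force: [-7.8, 1.9, 16.7]
gripper_width: 0.0229
gripper_force: 90.4
```

Call:
step_arm:
  increments: "0 0 0.6 0; 0 0 0 0"

```text
clock: 12.05
position: [0.6132, -0.0298, 0.1649]
ee_rot: [0.0, 0.622, 0.783, -0.0]
wrist_force: [-7.8, 2.5, 15.8]
gripper_width: 0.0235
gripper_force: 90.5
```

Call:
step_arm:
  increments: "0 0 0.8 0; 0 0 0.4 0; 0 0 0 0"

```text
clock: 12.35
position: [0.6132, -0.0298, 0.1648]
ee_rot: [0.0, 0.622, 0.783, -0.0]
wrist_force: [-8.4, 1.1, 19.5]
gripper_width: 0.0229
gripper_force: 90.9
```

Call:
step_arm:
  increments: "0 0 0.6 0; 0 0 0 0"

```text
clock: 12.55
position: [0.6133, -0.0298, 0.1648]
ee_rot: [0.0, 0.622, 0.783, -0.0]
wrist_force: [-9.6, 1.8, 21.8]
gripper_width: 0.0233
gripper_force: 91.2
```

Call:
step_arm:
  increments: "0 0 -5 0; 0 0 -10 0; 0 0 -8 0; 0 0 0 0"

```text
clock: 12.95
position: [0.6138, -0.0301, 0.1829]
ee_rot: [0.001, 0.623, 0.783, 0.001]
wrist_force: [0.6, -0.1, -1.5]
gripper_width: 0.0231
gripper_force: 88.3
```

```bash
python3 - <<'E'
from h import *
from station import *
V=[.5977,-.034,.0016,.227]
s=sense();print(s['position'],s['wrist_force'],s['clock'])
p=world(V,[(-26,-97,0)])[0]+[0,0,.183]
rows(s,p,13.0,4,1);print(p)
E
```

```text
[ 0.61383008 -0.03005046  0.18294315] [ 0.58457383 -0.1312966  -1.51827038] 12.95
toolY 12.99 dyaw world 0.01
-24.3 -10.6 -0.4 -0.01; -24.3 -10.6 -0.4 0.00; -24.3 -10.6 -0.4 0.00; -24.3 -10.6 -0.4 0.00
[ 0.59419739 -0.134363    0.1846    ]
```

Call:
step_arm:
  increments: "-15 -6 0 0; -25 -11 0 0; -25 -11 0 0; -20 -9 0 0; -12 -5.5 0 0; 0 0 15 0; 0 0 25 0; 0 0 22 0; 0 0 12 0; 0 0 0 0"

```text
clock: 13.95
position: [0.5908, -0.1324, 0.1039]
ee_rot: [-0.003, 0.622, 0.783, -0.001]
wrist_force: [-1.0, 0.5, -1.0]
gripper_width: 0.023
gripper_force: 88.2
```

```bash
python3 - <<'E'
from h import *
from station import *
import cv2
s=sense();print(s['position'],s['wrist_force'],s['clock'])
d=cv2.cvtColor(get_image('side')['color'],cv2.COLOR_RGB2BGR);c=cv2.cvtColor(get_image('wrist')['color'],cv2.COLOR_RGB2BGR)
cv2.imwrite('pics/n1.png',np.hstack([cv2.resize(d[180:290,240:360],(400,367),interpolation=cv2.INTER_CUBIC),c[53:420,80:480]]))
V=[.5977,-.034,.0016,.227]
rows(s,world(V,[(-26,-97,0)])[0]+[0,0,.108],13.0,1,1)
E
```

```text
[ 0.59076708 -0.13240406  0.10394655] [-1.04604086  0.52036908 -0.95553109] 13.95
toolY 13.03 dyaw world -0.03
-2.7 2.9 -5.7 0.03
```

View pics/n1.png

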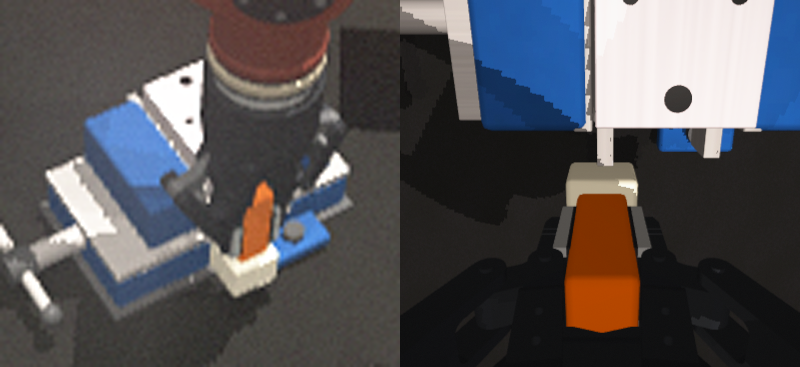

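The foot sits squarely in front of the screw-side bar: bar at (605,145), foot at (601,180). I raise it 4 mm, then advance slowly along +x of the tool.

Call:
step_arm:
  increments: "0 1 -4 0; 0 0 0 0; 0.7 0 0 0; 0.7 0 0 0; 0.7 0 0 0; 0.7 0 0 0"

```text
clock: 14.65
position: [0.5934, -0.1309, 0.1116]
ee_rot: [-0.0, 0.623, 0.783, -0.0]
wrist_force: [-0.4, -1.1, -1.0]
gripper_width: 0.0229
gripper_force: 88.2
```

Call:
step_arm:
  increments: "0.7 0 0 0; 0.7 0 0 0; 0.7 0 0 0"

```text
clock: 14.95
position: [0.593, -0.1289, 0.1115]
ee_rot: [-0.0, 0.623, 0.783, -0.0]
wrist_force: [0.3, -0.2, -1.7]
gripper_width: 0.023
gripper_force: 88.2
```

Call:
step_arm:
  increments: "0.7 0 0 0; 0.7 0 0 0"

```text
clock: 15.15
position: [0.5927, -0.1275, 0.1116]
ee_rot: [0.0, 0.623, 0.783, -0.0]
wrist_force: [0.8, -0.1, -2.1]
gripper_width: 0.0231
gripper_force: 88.2
```

Call:
step_arm:
  increments: "0.5 0 0 0; 0.5 0 0 0; 0.5 0 0 0"

```text
clock: 15.45
position: [0.5926, -0.1268, 0.1117]
ee_rot: [0.001, 0.622, 0.783, -0.0]
wrist_force: [0.2, -3.1, -2.1]
gripper_width: 0.023
gripper_force: 88.3
```

Call:
step_arm:
  increments: "0.5 0 0 0; 0.5 0 0 0"

```text
clock: 15.65
position: [0.5925, -0.1266, 0.1118]
ee_rot: [0.001, 0.622, 0.783, -0.001]
wrist_force: [0.7, -6.7, -4.2]
gripper_width: 0.0232
gripper_force: 88.3
```

Call:
step_arm:
  increments: "0.5 0 0 0; 0.5 0 0 0"

```text
clock: 15.85
position: [0.5925, -0.1264, 0.1118]
ee_rot: [0.002, 0.622, 0.783, -0.001]
wrist_force: [1.0, -8.2, -3.6]
gripper_width: 0.0232
gripper_force: 88.2
```

The screw-side bar stands firm: the push built to 6–8 N with under 0.5 mm of travel, mostly compliance. That went over the 4–6 N asked, so I'll back off and use finer steps for the other bar.

Call:
step_arm:
  increments: "-4 0 0 0; -6 0 0 0; -6 10 0 0; 0 15 0 0; 0 15 0 0; 0 12 0 0; 0 0 0 0; 0 0 0 0"

```text
clock: 16.65
position: [0.6462, -0.1278, 0.1113]
ee_rot: [-0.0, 0.622, 0.783, -0.0]
wrist_force: [0.3, -0.0, -2.0]
gripper_width: 0.0231
gripper_force: 88.4
```

```bash
python3 - <<'E'
from h import *
from station import *
import cv2
s=sense();print(s['position'],s['wrist_force'],s['clock'])
c=cv2.cvtColor(get_image('wrist')['color'],cv2.COLOR_RGB2BGR)
cv2.imwrite('pics/n2.png',c)
V=[.5977,-.034,.0016,.227]
rows(s,world(V,[(26,-92,0)])[0]+[0,0,.1115],13.0,1,1)
E
```

```text
[ 0.64620848 -0.1278354   0.11133039] [ 0.26161043 -0.03129181 -1.9866304 ] 16.65
toolY 13.02 dyaw world -0.02
10.3 -0.1 -1.8 0.02
```

View pics/n2.png

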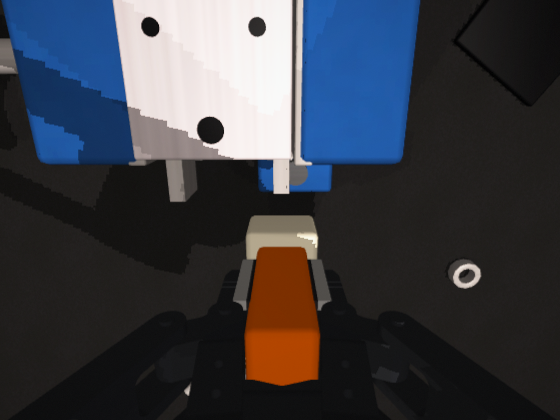

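The fixed-jaw bar at (281,175) lines up with the foot at (282,235), and the block looks level. I advance gently.

Call:
step_arm:
  increments: "3 0 0 0; 4 0 0 0; 2 0 0 0; 0.8 0 0 0; 0.6 0 0 0; 0.6 0 0 0; 0.6 0 0 0"

```text
clock: 17.4
position: [0.6436, -0.1168, 0.1116]
ee_rot: [0.0, 0.623, 0.783, 0.0]
wrist_force: [0.9, 0.0, -1.7]
gripper_width: 0.0233
gripper_force: 88.4
```

Call:
step_arm:
  increments: "0.5 0 0 0; 0.5 0 0 0; 0.5 0 0 0"

```text
clock: 17.7
position: [0.6433, -0.1153, 0.1116]
ee_rot: [-0.0, 0.623, 0.783, -0.0]
wrist_force: [0.2, 0.7, -2.5]
gripper_width: 0.0232
gripper_force: 88.4
```

Call:
step_arm:
  increments: "0.5 0 0 0; 0.5 0 0 0"

```text
clock: 17.9
position: [0.6431, -0.1143, 0.1116]
ee_rot: [0.0, 0.623, 0.783, 0.0]
wrist_force: [-1.0, -0.2, -1.8]
gripper_width: 0.0232
gripper_force: 88.4
```

Call:
step_arm:
  increments: "0.5 0 0 0"

```text
clock: 18.0
position: [0.6429, -0.1138, 0.1116]
ee_rot: [0.0, 0.623, 0.783, -0.0]
wrist_force: [-0.2, 0.0, -2.1]
gripper_width: 0.0229
gripper_force: 88.4
```

Call:
step_arm:
  increments: "0.5 0 0 0"

```text
clock: 18.1
position: [0.6428, -0.1133, 0.1116]
ee_rot: [0.0, 0.623, 0.783, -0.0]
wrist_force: [0.4, -0.2, -1.4]
gripper_width: 0.0228
gripper_force: 88.4
```

Call:
step_arm:
  increments: "0.5 0 0 0; 0.5 0 0 0"

```text
clock: 18.3
position: [0.6426, -0.1123, 0.1116]
ee_rot: [-0.0, 0.623, 0.783, -0.0]
wrist_force: [-0.1, -0.5, -1.7]
gripper_width: 0.0231
gripper_force: 88.4
```

Call:
step_arm:
  increments: "0.5 0 0 0"

```text
clock: 18.4
position: [0.6425, -0.1118, 0.1116]
ee_rot: [0.0, 0.623, 0.783, 0.0]
wrist_force: [0.4, -0.2, -1.6]
gripper_width: 0.0229
gripper_force: 88.4
```

Call:
step_arm:
  increments: "0.5 0 0 0"

```text
clock: 18.5
position: [0.6424, -0.1113, 0.1116]
ee_rot: [0.0, 0.623, 0.783, 0.0]
wrist_force: [-0.2, -0.2, -1.8]
gripper_width: 0.0228
gripper_force: 88.4
```

Call:
step_arm:
  increments: "0.5 0 0 0"

```text
clock: 18.6
position: [0.6423, -0.1112, 0.1117]
ee_rot: [0.0, 0.622, 0.783, -0.0]
wrist_force: [-0.3, -1.9, -1.6]
gripper_width: 0.0232
gripper_force: 88.4
```

Call:
step_arm:
  increments: "0.5 0 0 0"

```text
clock: 18.7
position: [0.6423, -0.111, 0.1117]
ee_rot: [0.001, 0.622, 0.783, -0.0]
wrist_force: [0.5, -1.8, -1.5]
gripper_width: 0.0232
gripper_force: 88.4
```

Call:
step_arm:
  increments: "0.5 0 0 0"

```text
clock: 18.8
position: [0.6423, -0.1109, 0.1117]
ee_rot: [0.001, 0.622, 0.783, -0.001]
wrist_force: [1.3, -2.9, -2.8]
gripper_width: 0.0232
gripper_force: 88.4
```

Call:
step_arm:
  increments: "0.4 0 0 0"

```text
clock: 18.9
position: [0.6423, -0.1109, 0.1117]
ee_rot: [0.001, 0.622, 0.783, -0.001]
wrist_force: [1.2, -6.1, -2.8]
gripper_width: 0.0228
gripper_force: 88.4
```

Call:
step_arm:
  increments: "0 0 0 0; 0 0 0 0"

```text
clock: 19.1
position: [0.6423, -0.1109, 0.1117]
ee_rot: [0.001, 0.623, 0.783, -0.001]
wrist_force: [0.7, -5.0, -3.8]
gripper_width: 0.0233
gripper_force: 88.4
```

The fixed-jaw bar stands 5.0 N without moving. Now I take the tapper back to its place.

Call:
step_arm:
  increments: "-3 0 0 0; -8 0 0 0; -12 0 -5 0; -12 -8 -20 0; -15 -15 -20 0; -15 -15 0 0; 0 0 0 0"

```text
clock: 19.8
position: [0.6194, -0.1844, 0.1584]
ee_rot: [0.001, 0.624, 0.782, -0.0]
wrist_force: [1.3, 0.0, -1.1]
gripper_width: 0.0231
gripper_force: 88.5
```

```bash
python3 - <<'E'
from h import *
from station import *
s=sense();print(s['position'])
rows(s,[.5216,-.3244,.12],29.2,8,3)
E
```

```text
[ 0.61940988 -0.18443459  0.15836233]
toolY 12.82 dyaw world 16.38
-14.3 -15.8 4.8 -5.46; -12.8 -17.1 4.8 -5.46; -11.1 -18.2 4.8 -5.46; -9.3 -19.2 4.8 0.00; -9.3 -19.2 4.8 0.00; -9.3 -19.2 4.8 0.00; -9.3 -19.2 4.8 0.00; -9.3 -19.2 4.8 0.00
```

Call:
step_arm:
  increments: "-14.3 -15.8 4 -5.5; -12.8 -17.1 4 -5.5; -11.1 -18.2 4 -5.4; -9.3 -19.2 4 0; -9.3 -19.2 4 0; -9.3 -19.2 4 0; -9.3 -19.2 4 0; -9.3 -19.2 4 0; 0 0 0 0; 0 0 0 0"

```text
clock: 20.8
position: [0.5224, -0.3215, 0.1243]
ee_rot: [-0.0, 0.505, 0.863, 0.001]
wrist_force: [0.9, 1.5, -1.9]
gripper_width: 0.0229
gripper_force: 88.5
```

Call:
step_arm:
  increments: "0 0 10 0; 0 0 20 0; 0 0 20 0; 0 0 8 0; 0 0 3 0; 0 0 0 0; 0 0 0 0"

```text
clock: 21.5
position: [0.5232, -0.322, 0.0646]
ee_rot: [0.001, 0.504, 0.863, -0.0]
wrist_force: [0.4, -0.3, -0.9]
gripper_width: 0.0231
gripper_force: 88.5
```

Call:
step_arm:
  increments: "0 0 2 0; 0 0 2 0; 0 0 1.5 0; 0 0 1 0; 0 0 0 0"

```text
clock: 22.0
position: [0.5221, -0.3215, 0.0569]
ee_rot: [-0.0, 0.505, 0.863, 0.0]
wrist_force: [-0.2, -0.3, -1.6]
gripper_width: 0.0231
gripper_force: 88.5
```

Call:
step_arm:
  increments: "0 0 0.8 0; 0 0 0.8 0; 0 0 0 0"

```text
clock: 22.3
position: [0.5223, -0.3218, 0.0558]
ee_rot: [0.0, 0.505, 0.863, -0.0]
wrist_force: [-0.6, -0.2, 0.8]
gripper_width: 0.0232
gripper_force: 89.0
```

Call:
step_arm:
  increments: "0 0 0 0; 0 0 0 0; 0 0 0 0; 0 0 0 0; 0 0 0 0; 0 0 0 0"
  grip: 0.7

```text
clock: 22.9
position: [0.5223, -0.3217, 0.0555]
ee_rot: [0.0, 0.505, 0.863, -0.0]
wrist_force: [0.1, 0.1, -0.5]
gripper_width: 0.0601
gripper_force: 0.0
```

Call:
step_arm:
  increments: "0 0 -10 0; 0 0 -30 0; 0 0 -40 0; 0 0 -40 0; 0 0 -30 0; 0 0 0 0; 0 0 0 0; 0 0 0 0"

```text
clock: 23.7
position: [0.5214, -0.321, 0.2042]
ee_rot: [-0.001, 0.505, 0.863, 0.0]
wrist_force: [0.3, 0.0, -0.0]
gripper_width: 0.0599
gripper_force: 0.0
```

```bash
python3 - <<'E'
from station import *
import cv2,numpy as np
s=sense();print(s['position'],s['wrist_force'],s['clock'])
c=cv2.cvtColor(get_image('wrist')['color'],cv2.COLOR_RGB2BGR);d=cv2.cvtColor(get_image('scene')['color'],cv2.COLOR_RGB2BGR)
cv2.imwrite('pics/e.png',np.hstack([c[100:420,140:440],cv2.resize(d[150:290,130:330],(457,320))]))
E
```

```text
[ 0.52138081 -0.32097124  0.20421378] [ 0.25958191  0.02277655 -0.04620135] 23.7
```

View pics/e.png

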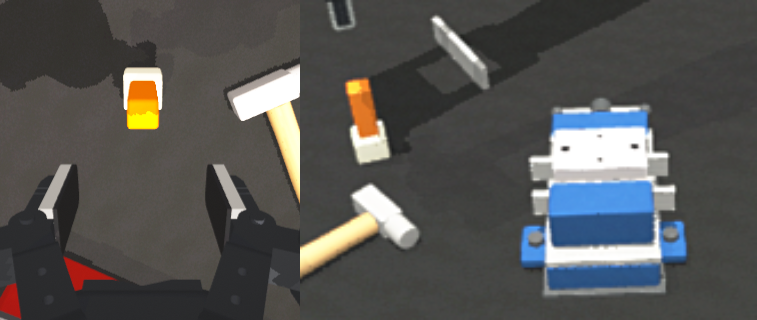

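The tapper stands upright and free at (143,97) in the wrist view. The block sits level and both bars still stick out on either side.

```bash
python3 -c "
from station import *
print(finish_job())"
```

```text
the job is handed in; nothing more can be done
None
```

The block was pressed down at both points with about 24 N, neither parallel slid when nudged (screw side first, where the push reached about 8 N instead of the 4–6 N asked; fixed-jaw side about 5–6 N), and the tapper stands upright and released by its original spot; the job is handed in, no verdict shown.

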